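Stack the finished order trays under the sprung hoop

TASK

Load the finished orders into the dispatch carrier: swing the carrier's sprung hoop right back until it snaps open, then take all the small cream order trays that stand on the bench by their carrying bars and stack them one on top of another on the pile of cardboard packs in the carrier, centred on the packs and in line with them, in any order, lowering each until you feel it touch before you let go and not pressing it hard. When all are on the pile, swing the hoop forward past its centre so that it snaps down and holds the stack, and leave the other things on the bench where they are.

Things in the scene. Friction and masses are not known exactly. Their poses are not given: they have to be found in the camera images.
- carrier: grey steel dispatch carrier, fixed to the bench. Origin: on the bench under the pile's centre; x points from the pile to the hoop's hinge, z up. Its floor, 6 mm above the bench, spans x = -87 to +184 mm and y = -110 to +110 mm, with 16 mm rims (34 mm at the hinge end); two cheeks 117 mm tall at x = 110 to 184 mm, y = +-108 mm carry the hoop's hinge and, outside at +y, its spring strut
- pile (a point): point on the carrier's floor (6 mm above the bench) under the centre of the pile of flat cardboard packs, axes as the carrier's. The packs are 142 mm (along x) by 134 mm and do not move; the pile's top is somewhere between 8 and 36 mm above this point, different every time and not told
- hoop (a joint): angle of the steel hoop (rad): 0 = lower stop, lying forward with its bar just above the packs; 2.24 = rear stop, leaning back, open. Its arms stand joint - 0.375 above the horizontal, seen from the hinge towards the pile. The spring turns over at about 1.45: below, it drives the hoop down onto the pile (trays stop it at up to 0.72), above, back to the rear stop. Up to 4 N at the bar
- hoop_bar (a point): middle of the hoop's cross bar: a rubber-sleeved round bar 14 mm thick and 164 mm long, along the carrier's y, 128 mm from the hinge axis; can be pinched from above at its middle and carried round the hinge in an arc (it turns between the fingers). The arms stand 95 mm to either side
- hoop_hinge (a point): middle of the hoop's hinge axis (along the carrier's y), 130 mm behind the pile's centre and 103 mm above the bench; axes as the carrier's
- order_a: small open cream plastic order tray with ear moulds in it, shallow: 136 x 128 x 20 mm (x, y, z), floor 3 mm, walls 4 mm, 80 to 140 g. A carrying bar 16 mm thick runs along x through its middle from wall to wall, from the floor up to the rim, with open space on both sides. Origin: centre of the underside, z up. None if absent
- order_b: small open cream plastic order tray with ear moulds in it, deep: 136 x 128 x 28 mm (x, y, z), floor 3 mm, walls 4 mm, 93 to 162 g. A carrying bar 16 mm thick runs along x through its middle from wall to wall, from the floor up to the rim, with open space on both sides. Origin: centre of the underside, z up. None if absent
- order_c: small open cream plastic order tray with ear moulds in it, shallow: 136 x 128 x 20 mm (x, y, z), floor 3 mm, walls 4 mm, 80 to 140 g. A carrying bar 16 mm thick runs along x through its middle from wall to wall, from the floor up to the rim, with open space on both sides. Origin: centre of the underside, z up. None if absent
- order_d: small open cream plastic order tray with ear moulds in it, deep: 136 x 128 x 28 mm (x, y, z), floor 3 mm, walls 4 mm, 93 to 162 g. A carrying bar 16 mm thick runs along x through its middle from wall to wall, from the floor up to the rim, with open space on both sides. Origin: centre of the underside, z up. None if absent
- bottle: brown bottle with a white cap, 64 mm across, 135 mm tall; not part of the job. Origin: centre of the underside
- note_pad: pad of yellow notes, 76 x 76 x 14 mm; not part of the job. Origin: centre of the underside
- ear_mould: pink ear mould, a lump 24 mm across and 22 mm tall; not part of the job. Origin: centre of the underside
- mouse: black computer mouse, 105 x 62 x 30 mm; not part of the job. Origin: centre of the underside
- calliper: steel calliper lying flat, 200 mm long; not part of the job. Origin: centre of the underside
- pen_pot: dark steel pen pot, 74 mm across, 95 mm tall; not part of the job. Origin: centre of the underside
Things that resemble listed ones, but are neither listed nor needed, are in the scene too. Leave any orange look-alike of the order_c alone. What is shaped like the order_b but orange is not meant.

How it is judged (in metres and radians):
On the way, in this order (a step that is already met when the one before it is completed fails the run):
1. the hoop has been swung back and stays at its rear stop (value of joint hoop above 2.05 rad), for 0.3 s.
2. all the order trays lie on the pile, let go, with the hoop still back (value of joint hoop above 2.05 rad and horizontal distance between each of order_a, order_b, order_c, order_d and pile below 0.02 m and angle between the x axis of each of order_a, order_b, order_c, order_d and the x axis of carrier, either way round below 0.22 rad and angle between each of order_a, order_b, order_c, order_d's own z axis and vertical below 0.1 rad and linear speed of each of order_a, order_b, order_c, order_d below 0.03 m/s and contact force between the fingers and anything else below 0.1 N), for 0.3 s.
At the end, for the whole second after the job is handed in: every order tray lies level on the pile in the carrier (its centre within 20 mm of the pile's centre line, its length within 0.22 rad of the carrier's x, either way round, at rest), and the hoop has snapped forward and rests down on the pile (joint below 0.85, still) (horizontal distance between each of order_a, order_b, order_c, order_d and pile below 0.02 m and angle between the x axis of each of order_a, order_b, order_c, order_d and the x axis of carrier, either way round below 0.22 rad and angle between each of order_a, order_b, order_c, order_d's own z axis and vertical below 0.1 rad and linear speed of each of order_a, order_b, order_c, order_d below 0.03 m/s and value of joint hoop below 0.85 rad and velocity of joint hoop between -0.1 and 0.1 rad/s); the robot touches nothing.
It fails at once if an order tray is pressed down hard (over 40 N) on the pile while loading (value of joint hoop above 1.9 rad and (contact force between any of order_a, order_b, order_c, order_d and carrier above 40 N or contact force between any of order_b, order_c, order_d and order_a above 40 N or contact force between any of order_c, order_d and order_b above 40 N or contact force between order_d and order_c above 40 N)).
It fails at once if an order tray is dropped onto the pile (let go more than about 1 cm above it) (value of joint hoop above 1.9 rad and ((horizontal distance between order_a and pile below 0.03 m and angle between order_a's own z axis and vertical below 0.3 rad and contact force between order_a and anything else below 0.02 N and linear speed of order_a above 0.45 m/s) or (horizontal distance between order_b and pile below 0.03 m and angle between order_b's own z axis and vertical below 0.3 rad and contact force between order_b and anything else below 0.02 N and linear speed of order_b above 0.45 m/s) or (horizontal distance between order_c and pile below 0.03 m and angle between order_c's own z axis and vertical below 0.3 rad and contact force between order_c and anything else below 0.02 N and linear speed of order_c above 0.45 m/s) or (horizontal distance between order_d and pile below 0.03 m and angle between order_d's own z axis and vertical below 0.3 rad and contact force between order_d and anything else below 0.02 N and linear speed of order_d above 0.45 m/s))).
It fails at once if another thing on the bench is shifted more than 6 cm or knocked over (distance of any of bottle, note_pad, ear_mould, mouse, calliper, pen_pot from where it was at the start of the episode above 0.06 m or angle between any of bottle, pen_pot's own z axis and vertical above 0.6 rad).
Of order_a, order_b, order_c, order_d only 2 to 4 are there at a start; the rules pass over those that are not, and their reading is None.
At some moment in a run one of order_a, order_b, order_c, order_d may be knocked a few centimetres aside while the robot is not near it.
It also fails if it takes over 210 s, if anything falls off the work surface, if the arm or the gripper's body presses on something with over 40 N, if the wrist force passes 120 N, or if a joint passes its speed limit or range.

ROBOT

A 6-joint arm with a two-finger parallel gripper is mounted at the origin on the work surface. World frame = base frame: x ahead of the robot, y to its left, z up, the work surface at z = 0. Lengths are in m, angles in degrees, forces in N, time in s.
With the tool pointing down it reaches from about 0.325 to 1 m from the base axis. Payload 5.1 kg.
Tool frame: the origin (TCP) lies midway between the tips of the shut fingers; the grasp point (between the pads) lies bot.pinch_z behind it (bot.pinch_z is the distance from the TCP to the grasp point, in m); z points along the fingers, y is the direction in which the jaws open and shut (so a half turn about z gives the same grasp; the last joint's range is limited). The gripper opens to 85 mm and grips with 20 to 120 N. Pads are 22 mm wide; open, the fingers measure 114 mm over their backs; the gripper's body (76 mm by 85 mm) begins 54 mm behind the grasp point. The pads swing forward as they close: fully open they stand 13 mm farther back than shut.
Start: joints at [71.585, 7.093, 94.555, -0, 78.352, -4.733], TCP at [0.154, 0.632, 0.231] pointing down, gripper open.
Joint ranges: [-149.61, 149.61], [-58.7, 133.49], [1.44, 155.28], [-77.14, 257.14], [18.33, 153.61], [-166.67, 166.67]. Speed limits (degrees/s): [147.25, 147.25, 180, 180, 180, 180].

INTERFACE

Orientations are given as a 3x3 rotation matrix whose columns are the frame's x, y, z axes.
In Python, from station import bot gives the robot as it stands. The module is installed in compiled form; this text tells all that it offers.
- The arm moves only by the shell command python3 -m creep 'ROWS' [FORCE]. ROWS is JSON, a list of rows, each a list of 3 entries, a list of its own where there are three numbers: the shift along the tool's x, y, z scaled (see below), then the turn, a rotation vector about the tool's x, y, z scaled (see below), then the opening, from 0 (shut) to 1 (fully open). A call has 1 to 12 rows; each row shifts and turns the commanded pose from where the row before left it, along the tool's axes as they then stand; what a row does not reach is not made up. The controller multiplies each number of a shift by 500 mm and each number of a turn by 120 degrees. A row lasts 1/12 s, in which the tool goes at most 41.7 mm and 7.16 degrees, less where a joint would pass 70% of its speed; a pose out of reach is approached as far as the arm can. A call with a number of a shift or a turn outside -1 to 1 is refused whole. A call with a gripper value outside its range is refused whole. The fingers move at their own pace and stop on an object; FORCE is the grip in N (left out, the last holds). Time passes only in rows, so rows that do not move let the fingers close. It gives the time, the measured TCP pose, the force and the opening at its end, in the units of the state.
- bot.sense(): the state, without advancing time (a new reading comes with each control period).
- bot.capture(name): name is "scene" or "top" or "wrist"; returns a dict with "img" (400x640x3 uint8, red, green, blue), "fov_y" (degrees; the focal length in pixels is half the picture's height over the tangent of half this angle, whatever the lens; pixels are square), "cx", "cy" (the principal point, pixels), "D" ([k1, k2, p1, p2, k3] as OpenCV has them; the pictures are not rectified), "R" (3x3) and "t" (3): a world point X has camera coordinates R X + t. Camera axes: x right, y down, z forward; pixel columns grow to the right and rows downward; lengths in m; the calibration is good to about 2 mm. A picture is of the moment at which its call begins. There is no depth.
- bot.finish_job(): hands the job in, once; it reports no verdict.
Trained networks look in a picture, given as the dict that the camera call returned (one of the last four; its "shot" number tells which), for a name from the list of things; names that differ only in an ending like _2 or _b are one class to them, and where a whole thing is asked for, a point or a joint stands for the part that bears it (a point fixed in the world has none). Each returns a list of dicts, best first, with "confidence" (0 to 1); they miss things now and then, are a little off and sometimes report something else, mostly with a low value. They report only what shows in the picture. A call takes as long as a camera call. They do not tell look-alikes from the thing itself.
- bot.cut_out(picture, thing): "mask" (400x640 bool, what is visible of it) and "bbox" ([left, top, right, bottom] in pixels, round what is visible of it).
The state is a dict: "time": time; "q": joint angles; "qd": joint speeds; "effort": joint torques, N m; "tool_pos": TCP position; "eef_rot": TCP orientation; "wrist_force": force on the tool from outside, world axes, zero at the start; "torque": the same for the moment, N m; "finger_gap": finger opening in m.
Only numpy, scipy, OpenCV 4.12 (cv2) and the standard library are available. Lean on these libraries where they do the work, as an engineer would, in place of code of your own. Each camera call takes 0.05 s, during which the arm holds its last target. There are 200 camera calls.

## Working session

There is one attempt and no reset: what is moved stays moved. The work goes in short steps, Python scripts to look and compute and a shell command to move; the robot and the scene stay as the last step left them, time stands still between calls to the robot, and variables do not carry over. Pictures are saved under pics/ and viewed, about 12 in all and at most 16, crops included, and the job is handed in when it is done.

```bash
mkdir -p pics; cat > h.py <<'E'
import numpy as np, cv2
from station import bot
def K(c):
    f=200/np.tan(np.radians(c['fov_y'])/2); return np.array([[f,0,c['cx']],[0,f,c['cy']],[0,0,1.]])
def ray(c,px,z):
    p=cv2.undistortPoints(np.array(px,float).reshape(-1,1,2),K(c),np.array(c['D'],float)).reshape(-1,2)
    R=np.array(c['R']);t=np.array(c['t']);C=-R.T@t
    d=np.c_[p,np.ones(len(p))]@R
    return C+d*((z-C[2])/d[:,2])[:,None]
def proj(c,X):
    return cv2.projectPoints(np.array(X,float).reshape(-1,1,3),cv2.Rodrigues(np.array(c['R']))[0],np.array(c['t'],float),K(c),np.array(c['D'],float))[0].reshape(-1,2)
def save(n,im): cv2.imwrite('pics/'+n+'.png',im[:,:,::-1])
E
python3 - <<'E'
from h import *
s=bot.sense(); print(s, bot.pinch_z)
for n in ['top','scene']:
    c=bot.capture(n); save(n+'1',c['img']); print(n,c['fov_y'],c['cx'],c['cy'],c['D'],np.round(-np.array(c['R']).T@c['t'],3))
    for th in ['order_a','order_b','carrier','hoop','bottle','mouse','calliper','note_pad','pen_pot','ear_mould']:
        r=bot.cut_out(c,th); print(th,[(round(d['confidence'],2),d['bbox'],np.round(ray(c,[np.argwhere(d['mask']).mean(0)[::-1]],0.02)[0],3).tolist()) for d in r])
E
```

```text
{'time': 0.0, 'q': array([ 7.15834218e+01,  7.13537680e+00,  9.46340549e+01,  1.09949562e-03,
        7.83520761e+01, -4.73425351e+00]), 'qd': array([ 0.03993891, -0.04927041, -0.01987538,  0.07687279, -0.05435826,
        0.01748313]), 'effort': array([-1.26629329e-04, -4.23596513e+01, -3.65460777e+01, -5.53895438e-05,
        7.03538535e-03,  1.21335134e-05]), 'tool_pos': array([0.15359717, 0.63096213, 0.23003205]), 'eef_rot': array([[-9.71621149e-01,  2.36541478e-01, -6.87814379e-04],
       [ 2.36542398e-01,  9.71619097e-01, -2.00615949e-03],
       [ 1.93753655e-04, -2.11192425e-03, -9.99997751e-01]]), 'wrist_force': array([-0.12269852,  0.60647186, -0.21483505]), 'torque': array([-0.00188669, -0.03420428,  0.00425922]), 'finger_gap': 0.08527890179527198} 0.0187
top 54.24500917406713 329.12206850124244 197.29883000601203 [0.01199047 0.         0.         0.         0.        ] [0.405 0.029 1.364]
order_a [(0.84, [400.8, 145.1, 447.1, 195.4], [0.658, -0.315, 0.02]), (0.82, [341.9, 211.7, 388.4, 261.3], [0.43, -0.112, 0.02]), (0.77, [348.4, 160.0, 384.5, 198.1], [0.623, -0.112, 0.
[... 1607 characters left out ...]
7.5], [0.667, -0.313, 0.02]), (0.68, [247.2, 156.4, 293.1, 200.1], [0.437, -0.113, 0.02])]
carrier [(0.55, [323.9, 151.1, 438.4, 247.6], [0.539, 0.216, 0.02])]
hoop [(0.58, [339.4, 170.3, 427.7, 214.6], [0.503, 0.23, 0.02])]
bottle [(0.93, [319.9, 247.3, 344.2, 287.8], [0.747, 0.055, 0.02])]
mouse [(0.79, [461.5, 194.8, 498.7, 229.4], [0.606, 0.513, 0.02])]
calliper [(0.91, [137.9, 176.5, 151.9, 236.0], [0.498, -0.491, 0.02])]
note_pad [(0.72, [277.0, 271.2, 305.7, 302.1], [0.792, -0.059, 0.02])]
pen_pot [(0.93, [420.1, 124.6, 444.9, 156.4], [0.309, 0.426, 0.02]), (0.51, [317.3, 248.6, 346.3, 286.6], [0.748, 0.056, 0.02])]
ear_mould [(0.72, [323.9, 152.7, 437.0, 247.9], [0.54, 0.216, 0.02])]
```

```bash
python3 - <<'E'
import cv2
t=cv2.imread('pics/top1.png');s=cv2.imread('pics/scene1.png')
a=cv2.resize(t[110:280,150:500],(800,389),interpolation=2)
cv2.imwrite('pics/t1c.png',a)
b=cv2.resize(s[115:315,120:520],(800,400),interpolation=2)
cv2.imwrite('pics/s1c.png',b)
E
```

```text
(no output)
```

View pics/t1c.png

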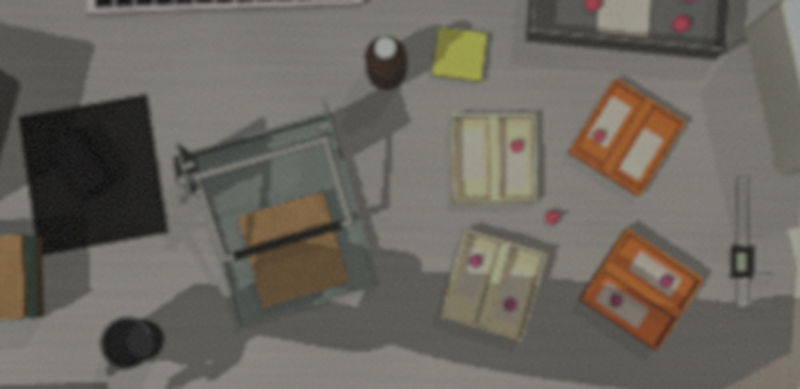

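View pics/s1c.png

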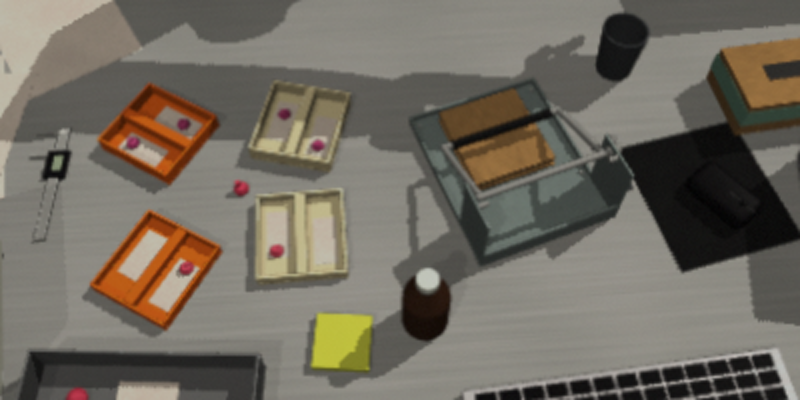

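Cream trays are at top-picture pixels (365,180) and (365,236). They could be confused with the orange look-alikes at (423,170) and (432,237), and the dark box at the top right. I choose the two cream ones. The carrier's hinge points away from the robot, with a yaw of about 16°. Next I'll move over the carrier for a close look.

```bash
cat >> h.py <<'E'
from scipy.spatial.transform import Rotation as Ro
def plan(x,y,z,yaw=None,v=0.04):
    """yaw = world angle (deg) of tool y, tool pointing down. prints shift then turn in row units"""
    s=bot.sense(); R=np.array(s['eef_rot']); d=R.T@(np.array([x,y,z])-s['tool_pos'])
    n=max(1,int(np.ceil(np.linalg.norm(d)/v))); print('from',np.round(s['tool_pos'],4),'shift total',np.round(d/.5,4),'rows',n,'each',np.round(d/.5/n,4))
    if yaw is not None:
        a=np.radians(yaw); ty=np.array([np.cos(a),np.sin(a),0]);tz=np.array([0,0,-1.]);T=np.c_[np.cross(ty,tz),ty,tz]
        w=np.degrees(Ro.from_matrix(R.T@T).as_rotvec()); m=max(1,int(np.ceil(np.linalg.norm(w)/6.9)))
        print('turn deg',np.round(w,2),'rows',m,'each',np.round(w/120/m,4))
E
python3 -m creep '[[[-0.056,-0.051,-0.027],[0,0,0],1],[[-0.056,-0.051,-0.027],[0,0,0],1],[[-0.056,-0.051,-0.027],[0,0,0],1],[[-0.056,-0.051,-0.027],[0,0,0],1],[[-0.056,-0.051,-0.027],[0,0,0],1],[[-0.056,-0.051,-0.027],[0,0,0],1],[[-0.056,-0.051,-0.027],[0,0,0],1],[[-0.056,-0.051,-0.027],[0,0,0],1],[[-0.056,-0.051,-0.027],[0,0,0],1],[[-0.056,-0.051,-0.027],[0,0,0],1],[[-0.056,-0.051,-0.027],[0,0,0],1],[[-0.056,-0.051,-0.027],[0,0,0],1]]' 
python3 -m creep '[[[-0.056,-0.051,-0.027],[0,0,0],1],[[-0.056,-0.051,-0.027],[0,0,0],1],[[0,0,0],[0,0,0.056],1],[[0,0,0],[0,0,0.056],1],[[0,0,0],[0,0,0.056],1],[[0,0,0],[0,0,0.056],1],[[0,0,0],[0,0,0.056],1],[[0,0,0],[0,0,0.056],1],[[0,0,0],[0,0,0.056],1],[[0,0,0],[0,0,0.056],1],[[0,0,0],[0,0,0.056],1],[[0,0,0],[0,0,0],1]]' 
python3 - <<'E'
from h import *
print(bot.sense()['q'])
plan(.45,.19,.42,16)
c=bot.capture('wrist'); save('w1',c['img']); print(np.round(-np.array(c['R']).T@c['t'],3),np.round(c['R'],2),c['fov_y'])
E
```

```text
time: 2.1
tool_pos: [0.4084, 0.253, 0.3943]
eef_rot: [[-0.972, 0.236, 0.001], [0.236, 0.972, 0.0], [-0.001, 0.001, -1.0]]
wrist_force: [1.0, 0.7, 0.1]
finger_gap: 0.0854
time: 3.1
tool_pos: [0.4501, 0.1919, 0.4204]
eef_rot: [[-0.271, 0.963, 0.0], [0.963, 0.271, 0.0], [-0.0, 0.0, -1.0]]
wrist_force: [-0.4, -0.6, -0.5]
finger_gap: 0.0857
[ 1.68024159e+01 -1.63037370e+01  9.87543901e+01 -1.13388866e-03
  9.75394371e+01  1.07378974e+00]
from [0.4501 0.1919 0.4204] shift total [-0.0036 -0.0013  0.0008] rows 1 each [-0.0036 -0.0013  0.0008]
turn deg [ 0.01  0.   -0.27] rows 1 each [ 0.0001  0.     -0.0023]
[0.427 0.274 0.563] [[ 0.96  0.27  0.  ]
 [ 0.26 -0.91  0.33]
 [ 0.09 -0.32 -0.94]] 61.46475155178885
```

View pics/w1.png

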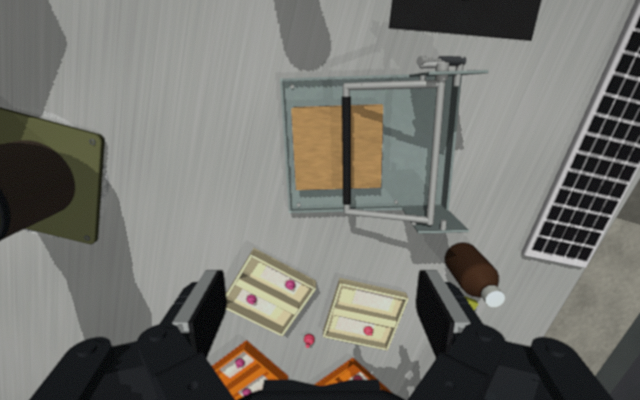

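```bash
cat > fit.py <<'E'
from h import *
from scipy.optimize import least_squares
def carrier(c,roi,bar=True):
    im=c['img'].astype(int); m=np.zeros(im.shape[:2],bool); x0,y0,x1,y1=roi
    s=im[y0:y1,x0:x1]; m[y0:y1,x0:x1]=(s[...,0]-s[...,2]>35)&(s[...,0]>60)
    m=cv2.morphologyEx(m.astype(np.uint8),cv2.MORPH_OPEN,np.ones((3,3)))
    pts=np.argwhere(m)[:,::-1]
    out=[]
    for z in np.arange(.014,.044,.004):
        r=cv2.minAreaRect((ray(c,pts,z)[:,:2]*1000).astype(np.float32)); out.append((round(z,3),np.round(r[0],1).tolist(),np.round(r[1],1).tolist(),round(r[2],1)))
    return m,out
E
python3 - <<'E'
from fit import *
c=bot.capture('wrist')
m,o=carrier(c,(270,90,400,200))
for r in o: print(r)
# hoop bar: dark pixels
im=c['img'].astype(int); k=np.zeros(m.shape,np.uint8); k[80:225,330:365]=(im[80:225,330:365].sum(2)<120)
p=np.argwhere(k)[:,::-1]; q=ray(c,p,.056)[:,:2]*1000; print('bar',cv2.minAreaRect(q.astype(np.float32)))
for b in bot.cut_out(c,'order_a'): print(b['confidence'],b['bbox'])
v=c['img'].copy(); v[m>0]=[0,255,0]; v[k>0]=[255,0,0]
save('w2',cv2.resize(v[60:370,200:500],(600,620)))
E
```

```text
(np.float64(0.014), [479.5, 187.9], [145.1, 136.8], 17.5)
(np.float64(0.018), [479.1, 188.5], [144.0, 135.8], 17.5)
(np.float64(0.022), [478.8, 189.1], [143.0, 134.8], 17.5)
(np.float64(0.026), [478.4, 189.7], [141.9, 133.8], 17.5)
(np.float64(0.03), [478.0, 190.4], [140.9, 132.8], 17.5)
(np.float64(0.034), [477.6, 191.0], [139.8, 131.8], 17.5)
(np.float64(0.038), [477.2, 191.6], [138.8, 130.8], 17.5)
(np.float64(0.042), [476.8, 192.2], [137.7, 129.8], 17.5)
bar ((490.0074157714844, 191.411865234375), (9.484539031982422, 160.45144653320312), 17.543176651000977)
0.89 [224.0, 250.1, 315.5, 332.6]
0.77 [317.4, 358.9, 385.6, 391.9]
0.7 [211.3, 339.2, 286.9, 398.8]
0.62 [323.0, 278.0, 408.2, 352.9]
```

View pics/w2.png

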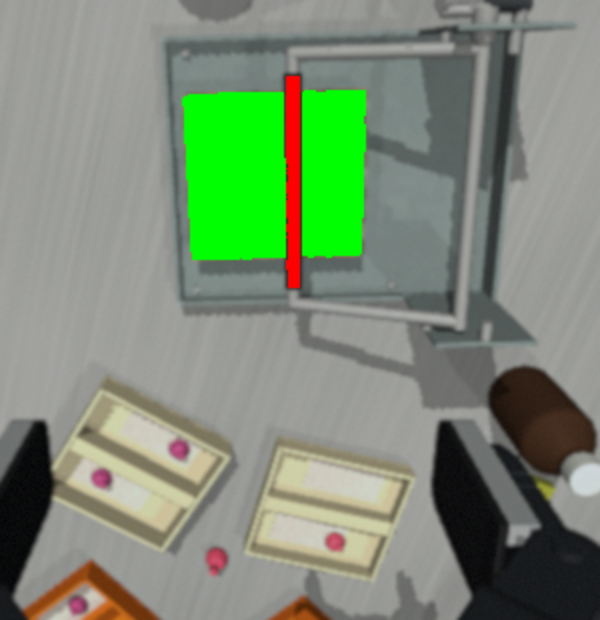

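```bash
python3 - <<'E'
from h import *
plan(.4895,.192,.043,17.5)
E
```

```text
from [0.4502 0.192  0.4204] shift total [-0.0216  0.0755  0.7548] rows 10 each [-0.0022  0.0076  0.0755]
turn deg [ 0.01 -0.   -1.51] rows 1 each [ 0.0001 -0.     -0.0126]
```

```bash
python3 -m creep '[[[-0.022,0.076,0],[0,0,-0.0126],1],[[0,0,0.075],[0,0,0],1],[[0,0,0.075],[0,0,0],1],[[0,0,0.075],[0,0,0],1],[[0,0,0.075],[0,0,0],1],[[0,0,0.075],[0,0,0],1],[[0,0,0.075],[0,0,0],1],[[0,0,0.075],[0,0,0],1],[[0,0,0.075],[0,0,0],1],[[0,0,0.055],[0,0,0],1],[[0,0,0.0],[0,0,0],1]]'
python3 - <<'E'
from h import *
plan(.4895,.192,.043,17.5)
c=bot.capture('wrist'); save('w3',c['img'])
E
```

```text
time: 4.17
tool_pos: [0.4847, 0.1903, 0.0857]
eef_rot: [[-0.3, 0.954, -0.013], [0.954, 0.3, -0.004], [0.0, -0.013, -1.0]]
wrist_force: [-1.0, -0.5, -0.7]
finger_gap: 0.0855
from [0.4847 0.1903 0.0857] shift total [0.0004 0.0113 0.0852] rows 2 each [0.0002 0.0057 0.0426]
turn deg [-0.76 -0.02 -0.05] rows 1 each [-0.0063 -0.0002 -0.0004]
```

View pics/w3.png

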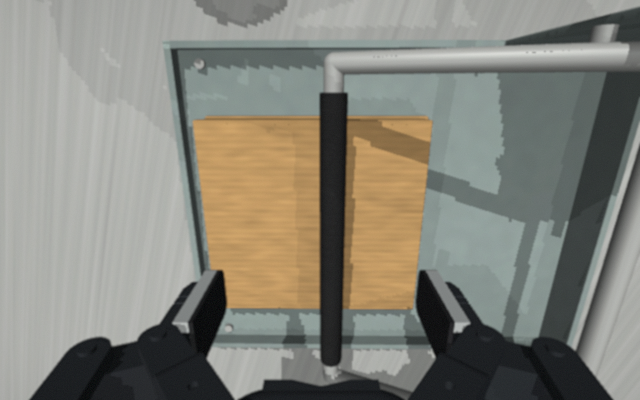

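```bash
python3 -m creep '[[[0,0.0057,0.028],[-0.006,0,0],1],[[0,0.0057,0.028],[0,0,0],1],[[0,0,0.029],[0,0,0],1],[[0,0,0],[0,0,0],1],[[0,0,0],[0,0,0],0],[[0,0,0],[0,0,0],0],[[0,0,0],[0,0,0],0],[[0,0,0],[0,0,0],0],[[0,0,0],[0,0,0],0],[[0,0,0],[0,0,0],0]]' 40
python3 - <<'E'
from h import *
plan(.4895,.192,.043,17.5)
E
```

```text
time: 5.05
tool_pos: [0.4905, 0.192, 0.0504]
eef_rot: [[-0.299, 0.954, -0.003], [0.954, 0.299, -0.001], [-0.0, -0.003, -1.0]]
wrist_force: [-25.4, -8.9, 27.5]
finger_gap: 0.0125
from [0.4905 0.192  0.0504] shift total [ 0.0006 -0.002   0.0148] rows 1 each [ 0.0006 -0.002   0.0148]
turn deg [-0.18  0.01 -0.12] rows 1 each [-0.0015  0.     -0.001 ]
```

```bash
python3 -m creep '[[[0,-0.004,-0.012],[0,0,0],0],[[0,0,0],[0,0,0],0],[[0,0,0],[0,0,0],0]]'
python3 - <<'E'
from h import *
plan(.4895,.192,.043,17.5)
E
```

```text
time: 5.3
tool_pos: [0.4894, 0.1917, 0.0534]
eef_rot: [[-0.299, 0.954, 0.003], [0.954, 0.299, 0.001], [-0.0, 0.003, -1.0]]
wrist_force: [-4.6, -1.5, -6.1]
finger_gap: 0.0123
from [0.4894 0.1917 0.0534] shift total [0.0006 0.0004 0.0208] rows 1 each [0.0006 0.0004 0.0208]
turn deg [ 0.16  0.   -0.13] rows 1 each [ 0.0013  0.     -0.0011]
```

```bash
python3 -c "
import numpy as np
t=np.linspace(-.375,1.745,17)
for a,b in zip(t,t[1:]): print(round(b+.375,2),round(.256*(np.cos(a)-np.cos(b)),3),round(-.256*(np.sin(b)-np.sin(a)),3))"
```

```text
0.13 -0.01 -0.032
0.26 -0.006 -0.033
0.4 -0.001 -0.034
0.53 0.003 -0.034
0.66 0.007 -0.033
0.8 0.012 -0.032
0.93 0.016 -0.03
1.06 0.02 -0.028
1.19 0.023 -0.025
1.33 0.026 -0.021
1.46 0.029 -0.018
1.59 0.031 -0.014
1.72 0.032 -0.01
1.86 0.033 -0.005
1.99 0.034 -0.001
2.12 0.034 0.004
```

```bash
python3 -m creep '[[[0,-0.010,-0.032],[0,0,0],0],[[0,-0.006,-0.033],[0,0,0],0],[[0,-0.001,-0.034],[0,0,0],0],[[0,0.003,-0.034],[0,0,0],0],[[0,0.007,-0.033],[0,0,0],0],[[0,0.012,-0.032],[0,0,0],0],[[0,0.016,-0.030],[0,0,0],0],[[0,0.020,-0.028],[0,0,0],0]]'
python3 -m creep '[[[0,0.023,-0.025],[0,0,0],0],[[0,0.026,-0.021],[0,0,0],0],[[0,0.029,-0.018],[0,0,0],0],[[0,0.031,-0.014],[0,0,0],0],[[0,0.032,-0.010],[0,0,0],0],[[0,0.033,-0.005],[0,0,0],0],[[0,0.034,-0.001],[0,0,0],0],[[0,0.034,0.004],[0,0,0],0],[[0,0,0],[0,0,0],0],[[0,0,0],[0,0,0],0]]'
```

```text
time: 5.97
tool_pos: [0.5082, 0.1976, 0.1839]
eef_rot: [[-0.298, 0.954, 0.002], [0.954, 0.298, 0.001], [0.0, 0.002, -1.0]]
wrist_force: [-8.6, -3.0, 1.5]
finger_gap: 0.0105
time: 6.8
tool_pos: [0.6276, 0.2346, 0.2314]
eef_rot: [[-0.298, 0.954, 0.014], [0.955, 0.298, 0.004], [-0.0, 0.014, -1.0]]
wrist_force: [1.5, -0.6, 0.3]
finger_gap: -0.0
```

```bash
python3 - <<'E'
from h import *
c=bot.capture('scene'); im=c['img'][115:275,300:500]
w=bot.capture('wrist')['img']
save('s2',np.hstack([cv2.resize(im,(500,400)),cv2.resize(w,(300,400))[:, :]])) 
E
```

```text
(no output)
```

View pics/s2.png

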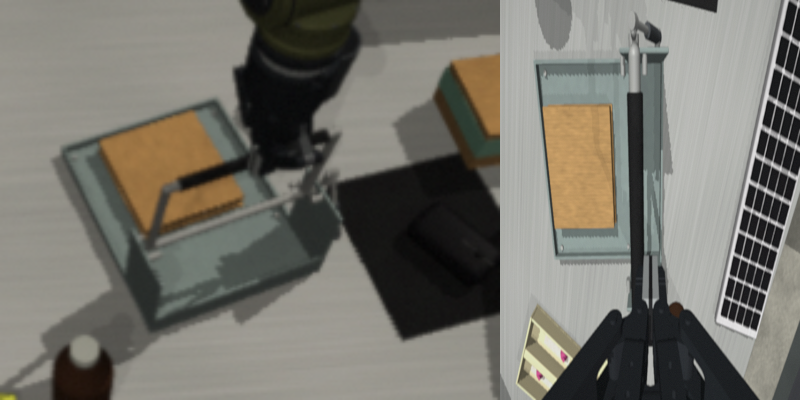

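```bash
python3 -m creep '[[[0,0.03,0],[0,0,0],0],[[0,0.03,0],[0,0,0],0],[[0,0.03,0],[0,0,0],0],[[0,0.03,0],[0,0,0],0],[[0,0,0],[0,0,0],0],[[0,0,-0.06],[0,0,0],0],[[0,0,-0.06],[0,0,0],0],[[0,0,-0.06],[0,0,0],0],[[0,0,0],[0,0,0],1],[[0,0,0],[0,0,0],1],[[0,0,0],[0,0,0],1]]'
python3 - <<'E'
from h import *
c=bot.capture('wrist');w=c['img']; save('w4',w)
ax=np.array([.9537,.3007]);o=np.array([.4788,.189])
for j in (1.8,2.0,2.12,2.24):
    t=j-.375; X=.130-.128*np.cos(t); P=[np.r_[o+ax*X+np.array([-ax[1],ax[0]])*y,.103+.128*np.sin(t)] for y in (.082,0,-.082)]
    print(j,np.round(proj(c,P)).tolist())
E
```

```text
time: 7.82
tool_pos: [0.6817, 0.2518, 0.3216]
eef_rot: [[-0.298, 0.954, 0.011], [0.954, 0.298, 0.004], [0.0, 0.012, -1.0]]
wrist_force: [0.4, -0.1, 0.1]
finger_gap: 0.0355
1.8 [[166.0, 90.0], [183.0, 207.0], [196.0, 301.0]]
2.0 [[204.0, 89.0], [217.0, 207.0], [227.0, 302.0]]
2.12 [[228.0, 89.0], [238.0, 206.0], [246.0, 300.0]]
2.24 [[251.0, 89.0], [259.0, 204.0], [265.0, 297.0]]
```

View pics/w4.png

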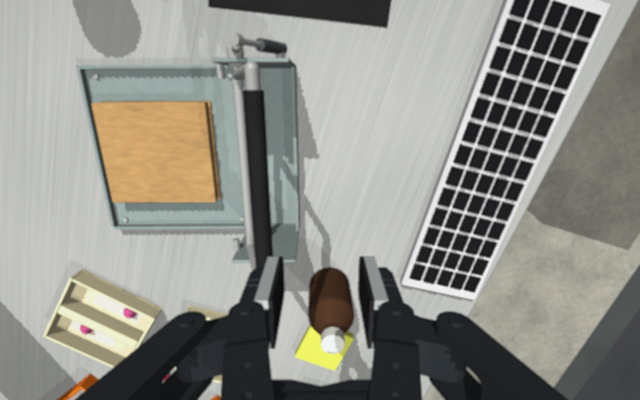

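Hoop bar is at (257,190), which matches the prediction for joint 2.24: it's open at the rear stop. Now to view the trays from above.

```bash
python3 - <<'E'
from h import *
plan(.51,-.11,.42,-90)
E
```

```text
from [0.6815 0.2517 0.3203] shift total [-0.5882 -0.5412 -0.2048] rows 11 each [-0.0535 -0.0492 -0.0186]
turn deg [  0.38  -0.52 107.35] rows 16 each [ 0.0002 -0.0003  0.0559]
```

```bash
python3 -m creep '[[[-0.0535,-0.0492,-0.0186],[0,0,0],1],[[-0.0535,-0.0492,-0.0186],[0,0,0],1],[[-0.0535,-0.0492,-0.0186],[0,0,0],1],[[-0.0535,-0.0492,-0.0186],[0,0,0],1],[[-0.0535,-0.0492,-0.0186],[0,0,0],1],[[-0.0535,-0.0492,-0.0186],[0,0,0],1],[[-0.0535,-0.0492,-0.0186],[0,0,0],1],[[-0.0535,-0.0492,-0.0186],[0,0,0],1],[[-0.0535,-0.0492,-0.0186],[0,0,0],1],[[-0.0535,-0.0492,-0.0186],[0,0,0],1],[[-0.0535,-0.0492,-0.0186],[0,0,0],1],[[0,0,0],[0.003,-0.004,0.056],1]]'
python3 -m creep '[[[0,0,0],[0,0,0.056],1],[[0,0,0],[0,0,0.056],1],[[0,0,0],[0,0,0.056],1],[[0,0,0],[0,0,0.056],1],[[0,0,0],[0,0,0.056],1],[[0,0,0],[0,0,0.056],1],[[0,0,0],[0,0,0.056],1],[[0,0,0],[0,0,0.056],1],[[0,0,0],[0,0,0.056],1],[[0,0,0],[0,0,0.056],1],[[0,0,0],[0,0,0.056],1],[[0,0,0],[0,0,0.056],1]]'
python3 -m creep '[[[0,0,0],[0,0,0.056],1],[[0,0,0],[0,0,0.056],1],[[0,0,0],[0,0,0.056],1],[[0,0,0],[0,0,0],1]]'
python3 - <<'E'
from h import *
plan(.51,-.11,.42,-90); print(bot.sense()['q'])
c=bot.capture('wrist'); v=c['img'].copy()
for b in bot.cut_out(c,'order_a'):
    m=b['mask'].astype(np.uint8); rgb=c['img'][m>0].mean(0); 
    p=np.argwhere(m)[:,::-1]
    print(round(b['confidence'],2),b['bbox'],rgb.round())
    for z in (.02,.028):
        r=cv2.minAreaRect((ray(c,p,z)[:,:2]*1000).astype(np.float32)); print(z,r)
    cv2.drawContours(v,cv2.findContours(m,0,2)[0],-1,(0,255,0),1)
save('w5',v)
E
```

```text
time: 8.87
tool_pos: [0.5085, -0.1147, 0.4211]
eef_rot: [[-0.177, 0.984, 0.007], [0.984, 0.177, -0.009], [-0.01, 0.005, -1.0]]
wrist_force: [0.7, -0.2, 0.1]
finger_gap: 0.0856
time: 9.87
tool_pos: [0.5102, -0.1097, 0.4182]
eef_rot: [[0.942, 0.336, 0.004], [0.336, -0.942, -0.005], [0.002, 0.006, -1.0]]
wrist_force: [-0.4, -0.8, 0.1]
finger_gap: 0.0857
time: 10.2
tool_pos: [0.5103, -0.1097, 0.4184]
eef_rot: [[1.0, -0.005, 0.004], [-0.005, -1.0, -0.005], [0.004, 0.005, -1.0]]
wrist_force: [0.3, -0.4, 0.3]
finger_gap: 0.085
from [ 0.5103 -0.1097  0.4184] shift total [-0.0006  0.0007 -0.0032] rows 1 each [-0.0006  0.0007 -0.0032]
turn deg [ 0.27 -0.24 -0.28] rows 1 each [ 0.0022 -0.002  -0.0023]
[-17.92855573 -12.26540479  95.64197979  -0.18127     96.3146649
  72.32753539]
0.82 [396.6, 136.4, 511.5, 240.9] [172. 110.  63.]
0.02 ((429.4423522949219, -334.39984130859375), (151.3353271484375, 130.97637939453125), 56.63143539428711)
0.028 ((431.881591796875, -331.07110595703125), (149.0977783203125, 129.03982543945312), 56.63142776489258)
0.79 [280.2, 143.8, 373.3, 231.9] [175. 169. 144.]
0.
[... 306 characters left out ...]
75), (131.5486602783203, 139.86415100097656), 58.44518280029297)
0.028 ((660.274658203125, -312.6943359375), (129.6036376953125, 137.79623413085938), 58.44522476196289)
0.6 [277.6, 15.0, 365.1, 116.3] [185. 182. 154.]
0.02 ((624.8764038085938, -112.51773071289062), (136.18609619140625, 128.26390075683594), 1.3443458080291748)
0.028 ((624.4261474609375, -112.46966552734375), (134.17251586914062, 126.36746978759766), 1.3443381786346436)
0.25 [0.0, 2.4, 222.0, 227.3] [111. 108.  94.]
0.02 ((558.2195434570312, 243.7843780517578), (357.7131652832031, 297.1072998046875), 17.860427856445312)
0.028 ((558.7546997070312, 238.56431579589844), (352.4241943359375, 292.71441650390625), 17.860414505004883)
```

View pics/w5.png

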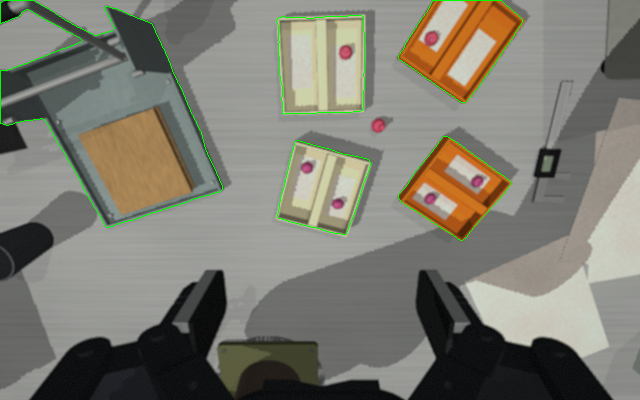

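Cream trays are at (322,65), which is shallow at (0.625,-0.112) with yaw 1.3°, and (322,188), which is deep at (0.432,-0.112) with yaw −16°. The orange pair is at (455,45) and (455,188), and gets left alone. Far tray first.

```bash
python3 - <<'E'
from h import *
plan(.620,-.1125,.10,-88.7)
E
```

```text
from [ 0.5105 -0.1098  0.419 ] shift total [0.2157 0.0023 0.6392] rows 9 each [0.024  0.0003 0.071 ]
turn deg [ 0.29 -0.29 -1.3 ] rows 1 each [ 0.0024 -0.0024 -0.0108]
```

```bash
python3 -m creep '[[[0.024,0,0.071],[0.0024,-0.0024,-0.0108],0.3],[[0.024,0,0.071],[0,0,0],0.3],[[0.024,0,0.071],[0,0,0],0.3],[[0.024,0,0.071],[0,0,0],0.3],[[0.024,0,0.071],[0,0,0],0.3],[[0.024,0,0.071],[0,0,0],0.3],[[0.024,0,0.071],[0,0,0],0.3],[[0.024,0,0.071],[0,0,0],0.3],[[0.024,0,0.071],[0,0,0],0.3],[[0,0,0],[0,0,0],0.3],[[0,0,0],[0,0,0],0.3]]'
python3 - <<'E'
from h import *
plan(.620,-.1125,.007,-88.7)
c=bot.capture('wrist'); save('w6',c['img'])
E
```

```text
time: 11.22
tool_pos: [0.6178, -0.1079, 0.098]
eef_rot: [[1.0, 0.022, -0.004], [0.022, -1.0, 0.001], [-0.004, -0.001, -1.0]]
wrist_force: [-0.1, -0.3, 0.5]
finger_gap: 0.0256
from [ 0.6178 -0.1079  0.098 ] shift total [0.0051 0.0095 0.1819] rows 3 each [0.0017 0.0032 0.0606]
turn deg [-0.06  0.26 -0.07] rows 1 each [-0.0005  0.0021 -0.0006]
```

View pics/w6.png

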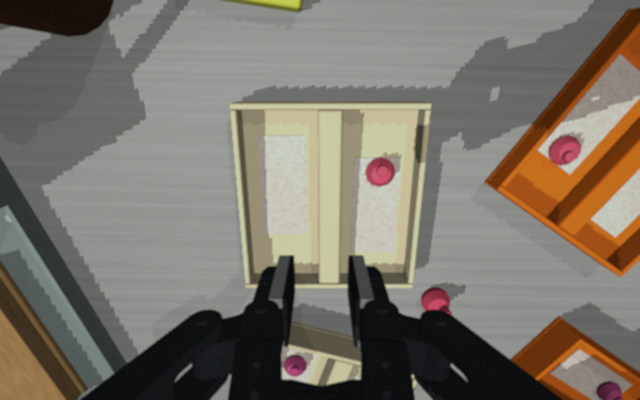

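```bash
python3 - <<'E'
from h import *
c=bot.capture('wrist')
for z in (.02,.028):
    X=ray(c,[(231,104),(431,103),(414,287),(247,288),(330,110),(329,280)],z); print(np.round(X[:,:2],4).tolist(),X[:4,:2].mean(0),np.linalg.norm(X[0]-X[1]),np.linalg.norm(X[1]-X[2]))
E
```

```text
[[0.6922, -0.0492], [0.6955, -0.1771], [0.5593, -0.1814], [0.5557, -0.0525], [0.6898, -0.1126], [0.5641, -0.1157]] [ 0.62566444 -0.11506906] 0.12791124581346777 0.13633615869170257
[[0.6926, -0.0513], [0.6958, -0.1746], [0.5644, -0.1788], [0.561, -0.0545], [0.6903, -0.1124], [0.5692, -0.1153]] [ 0.62846888 -0.11475918] 0.12333728522870627 0.13146093281013282
```

```bash
python3 -m creep '[[[0.006,0.013,0],[0,0.002,0],0.3],[[0,0,0.04],[0,0,0],0.3],[[0,0,0.04],[0,0,0],0.3],[[0,0,0.04],[0,0,0],0.3],[[0,0,0.03],[0,0,0],0.3],[[0,0,0.03],[0,0,0],0.3],[[0,0,0],[0,0,0],0.3]]'
python3 -m creep '[[[0,0,0],[0,0,0],0],[[0,0,0],[0,0,0],0],[[0,0,0],[0,0,0],0],[[0,0,0],[0,0,0],0],[[0,0,0],[0,0,0],0]]' 50
```

```text
time: 11.9
tool_pos: [0.6223, -0.1149, 0.0095]
eef_rot: [[1.0, 0.02, 0.004], [0.02, -1.0, 0.0], [0.004, 0.0, -1.0]]
wrist_force: [-1.2, -0.4, -1.6]
finger_gap: 0.0252
time: 12.32
tool_pos: [0.6244, -0.1152, 0.0125]
eef_rot: [[1.0, 0.02, 0.008], [0.02, -1.0, -0.001], [0.008, 0.001, -1.0]]
wrist_force: [0.1, 0.0, -1.1]
finger_gap: 0.0143
```

```bash
python3 -m creep '[[[0,0,0],[0,0,0],0],[[0,0,0],[0,0,0],0]]' ; python3 - <<'E'
from h import *
for i in range(3): bot.capture('wrist'); s=bot.sense(); print(s['time'],s['tool_pos'],s['wrist_force'],s['finger_gap'])
E
python3 -m creep '[[[0,0,-0.02],[0,0,0],0],[[0,0,-0.02],[0,0,0],0],[[0,0,-0.02],[0,0,0],0],[[0,0,-0.02],[0,0,0],0],[[0,0,-0.02],[0,0,0],0],[[0,0,0],[0,0,0],0],[[0,0,0],[0,0,0],0]]' 60
python3 - <<'E'
from h import *
c=bot.capture('wrist'); save('w7',c['img'])
plan(.4788,.189,.20,-72.5)
E
```

```text
time: 12.48
tool_pos: [0.624, -0.1151, 0.0119]
eef_rot: [[1.0, 0.02, 0.007], [0.02, -1.0, -0.001], [0.007, 0.001, -1.0]]
wrist_force: [0.1, -0.2, -1.1]
finger_gap: 0.014
12.5333 [ 0.62388137 -0.11504937  0.01180801] [-0.75314174  0.25943713 -0.61333075] 0.014152317325499587
12.5833 [ 0.62391942 -0.11505133  0.01177162] [ 0.1616343  -0.54017082  0.06698647] 0.014307760792483167
12.6333 [ 0.6238695  -0.11504062  0.01171647] [-0.76165308 -0.00360489 -0.56828365] 0.014042997383803334
time: 13.22
tool_pos: [0.6243, -0.1152, 0.0632]
eef_rot: [[1.0, 0.02, 0.01], [0.02, -1.0, -0.002], [0.01, 0.002, -1.0]]
wrist_force: [-0.2, -0.3, -1.3]
finger_gap: 0.0138
from [ 0.6236 -0.1151  0.0621] shift total [-0.2755 -0.6133 -0.2786] rows 10 each [-0.0275 -0.0613 -0.0279]
turn deg [  0.13  -0.43 -16.38] rows 3 each [ 0.0004 -0.0012 -0.0455]
```

View pics/w7.png

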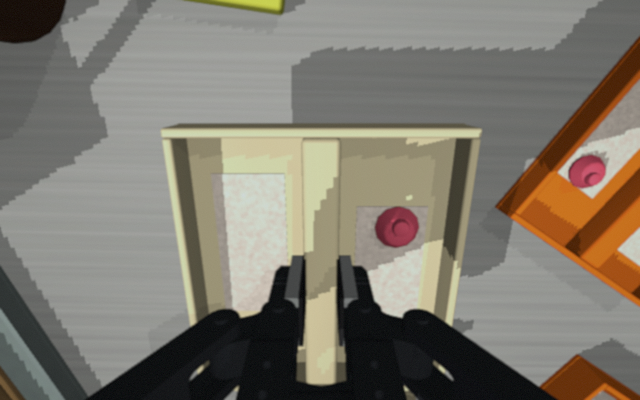

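```bash
python3 -m creep '[[[0,0,-0.07],[0,0,0],0],[[0,0,-0.07],[0,0,0],0],[[0,0,-0.07],[0,0,0],0],[[0,0,-0.07],[0,-0.003,0],0],[[0,0,0],[0,0,-0.0455],0],[[0,0,0],[0,0,-0.0455],0],[[0,0,0],[0,0,-0.0455],0],[[0,0,0],[0,0,0],0]]' 
python3 - <<'E'
from h import *
plan(.4772,.1885,.20,-72.5,.035)
E
```

```text
time: 13.93
tool_pos: [0.622, -0.1148, 0.2008]
eef_rot: [[0.953, 0.302, -0.001], [0.302, -0.953, -0.001], [-0.001, 0.0, -1.0]]
wrist_force: [0.5, 0.0, -1.2]
finger_gap: 0.0136
from [ 0.622  -0.1148  0.2008] shift total [-0.0928 -0.6657  0.0014] rows 10 each [-0.0093 -0.0666  0.0001]
turn deg [0.02 0.04 0.09] rows 1 each [0.0002 0.0004 0.0007]
```

```bash
python3 -m creep '[[[-0.0093,-0.0666,0],[0,0,0],0],[[-0.0093,-0.0666,0],[0,0,0],0],[[-0.0093,-0.0666,0],[0,0,0],0],[[-0.0093,-0.0666,0],[0,0,0],0],[[-0.0093,-0.0666,0],[0,0,0],0],[[-0.0093,-0.0666,0],[0,0,0],0],[[-0.0093,-0.0666,0],[0,0,0],0],[[-0.0093,-0.0666,0],[0,0,0],0],[[-0.0093,-0.0666,0],[0,0,0],0],[[-0.0093,-0.0666,0],[0,0,0],0],[[0,0,0],[0,0,0],0],[[0,0,0],[0,0,0],0]]' 
python3 - <<'E'
from h import *
plan(.4772,.1885,.06,-72.5,.035)
E
```

```text
time: 14.93
tool_pos: [0.4769, 0.1898, 0.2004]
eef_rot: [[0.953, 0.302, -0.0], [0.302, -0.953, -0.002], [-0.001, 0.001, -1.0]]
wrist_force: [0.1, 0.1, -0.8]
finger_gap: 0.0135
from [0.4769 0.1898 0.2004] shift total [-0.      0.0022  0.2809] rows 5 each [-0.      0.0004  0.0562]
turn deg [0.08 0.05 0.08] rows 1 each [0.0007 0.0004 0.0007]
```

```bash
python3 -m creep '[[[0,0.002,0.05],[0,0,0],0],[[0,0,0.05],[0,0,0],0],[[0,0,0.05],[0,0,0],0],[[0,0,0.05],[0,0,0],0],[[0,0,0.04],[0,0,0],0],[[0,0,0.02],[0,0,0],0],[[0,0,0.016],[0,0,0],0],[[0,0,0],[0,0,0],0],[[0,0,0],[0,0,0],0]]'
python3 -m creep '[[[0,0,0.005],[0,0,0],0],[[0,0,0.005],[0,0,0],0],[[0,0,0.005],[0,0,0],0],[[0,0,0.005],[0,0,0],0]]'
```

```text
time: 15.68
tool_pos: [0.4791, 0.1873, 0.0638]
eef_rot: [[0.954, 0.3, 0.001], [0.3, -0.954, -0.001], [0.001, 0.001, -1.0]]
wrist_force: [-0.2, -0.4, -0.5]
finger_gap: 0.0138
time: 16.02
tool_pos: [0.4788, 0.1878, 0.0537]
eef_rot: [[0.954, 0.301, 0.002], [0.301, -0.954, -0.001], [0.002, 0.001, -1.0]]
wrist_force: [-0.3, -0.1, -1.7]
finger_gap: 0.0138
```

```bash
python3 -m creep '[[[0,0,0.005],[0,0,0],0],[[0,0,0.005],[0,0,0],0],[[0,0,0],[0,0,0],0]]'; python3 -m creep '[[[0,0,0.005],[0,0,0],0],[[0,0,0.005],[0,0,0],0],[[0,0,0],[0,0,0],0]]'
```

```text
time: 16.27
tool_pos: [0.4779, 0.1875, 0.0475]
eef_rot: [[0.954, 0.301, -0.0], [0.301, -0.954, -0.001], [-0.001, 0.001, -1.0]]
wrist_force: [-0.4, -0.7, -1.5]
finger_gap: 0.0137
time: 16.52
tool_pos: [0.478, 0.1875, 0.0426]
eef_rot: [[0.954, 0.301, -0.0], [0.301, -0.954, -0.001], [-0.001, 0.001, -1.0]]
wrist_force: [-0.2, 0.1, -1.2]
finger_gap: 0.0138
```

```bash
for i in 1 2 3; do python3 -m creep '[[[0,0,0.004],[0,0,0],0],[[0,0,0],[0,0,0],0]]' | grep -E "tool_pos|wrist"; done
```

```text
tool_pos: [0.4782, 0.1876, 0.0409]
wrist_force: [0.9, -0.1, -0.8]
tool_pos: [0.4782, 0.1875, 0.0389]
wrist_force: [0.8, 0.2, -0.8]
tool_pos: [0.4787, 0.1877, 0.0379]
wrist_force: [-1.9, -0.9, 3.6]
```

```bash
python3 -m creep '[[[0,0,0],[0,0,0],0.3],[[0,0,0],[0,0,0],0.3],[[0,0,0],[0,0,0],0.3],[[0,0,0],[0,0,0],0.3],[[0,0,-0.04],[0,0,0],0.3],[[0,0,-0.05],[0,0,0],0.3],[[0,0,-0.07],[0,0,0],0.3],[[0,0,-0.07],[0,0,0],0.3],[[0,0,-0.07],[0,0,0],0.3],[[0,0,-0.07],[0,0,0],0.3],[[0,0,0],[0,0,0],0.3],[[0,0,0],[0,0,0],0.3]]'
python3 - <<'E'
from h import *
c=bot.capture('wrist'); save('w8',c['img'])
def P(h):
    a=np.radians(17.5);e=np.array([np.cos(a),np.sin(a)]);n=np.array([-e[1],e[0]])
    return [np.r_[np.array([.4788,.189])+e*x+n*y,h] for x,y in ((.068,.064),(.068,-.064),(-.068,-.064),(-.068,.064),(0,0))]
print(proj(c,P(.0467)).round())
plan(.433,-.112,.11,-106)
E
```

```text
time: 18.02
tool_pos: [0.4798, 0.1882, 0.2255]
eef_rot: [[0.954, 0.301, 0.007], [0.301, -0.954, 0.001], [0.007, 0.001, -1.0]]
wrist_force: [-0.6, 0.6, -0.1]
finger_gap: 0.0255
[[250. 107.]
 [389. 107.]
 [381. 242.]
 [259. 242.]
 [320. 179.]]
from [0.4786 0.1879 0.2229] shift total [-0.2677  0.5443  0.2258] rows 9 each [-0.0297  0.0605  0.0251]
turn deg [ 3.00e-02 -1.40e-01  3.35e+01] rows 5 each [ 0.0001 -0.0002  0.0558]
```

View pics/w8.png

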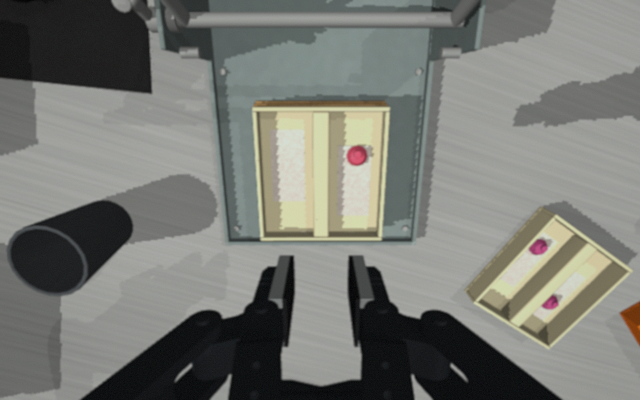

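```bash
python3 -m creep '[[[-0.0297,0.0605,0],[0,0,0],0.3],[[-0.0297,0.0605,0],[0,0,0],0.3],[[-0.0297,0.0605,0],[0,0,0],0.3],[[-0.0297,0.0605,0],[0,0,0],0.3],[[-0.0297,0.0605,0.02],[0,0,0],0.3],[[-0.0297,0.0605,0.02],[0,0,0],0.3],[[-0.0297,0.0605,0.02],[0,0,0],0.3],[[-0.0297,0.0605,0.02],[0,0,0],0.3],[[-0.0297,0.0605,0.02],[0,0,0],0.3],[[0,0,0],[0,0,0.0558],0.3],[[0,0,0],[0,0,0.0558],0.3],[[0,0,0],[0,0,0.0558],0.3]]'
python3 -m creep '[[[0,0,0],[0,0,0.0558],0.3],[[0,0,0],[0,0,0.0558],0.3],[[0,0,0.055],[0,0,0],0.3],[[0,0,0],[0,0,0],0.3],[[0,0,0],[0,0,0],0.3],[[0,0,0],[0,0,0],0.3]]'
python3 - <<'E'
from h import *
c=bot.capture('wrist'); save('w9',c['img'])
plan(.433,-.112,.11,-106)
E
```

```text
time: 19.07
tool_pos: [0.4309, -0.1124, 0.1694]
eef_rot: [[0.999, -0.053, -0.004], [-0.053, -0.999, 0.001], [-0.004, -0.001, -1.0]]
wrist_force: [1.1, 0.1, 1.0]
finger_gap: 0.0258
time: 19.57
tool_pos: [0.432, -0.1118, 0.1441]
eef_rot: [[0.961, -0.275, -0.002], [-0.275, -0.961, -0.0], [-0.002, 0.0, -1.0]]
wrist_force: [0.4, -0.4, 0.5]
finger_gap: 0.0256
from [ 0.4326 -0.1121  0.145 ] shift total [ 0.0006 -0.0004  0.0699] rows 1 each [ 0.0006 -0.0004  0.0699]
turn deg [ 0.04 -0.02  0.04] rows 1 each [ 0.0003 -0.0002  0.0003]
```

View pics/w9.png

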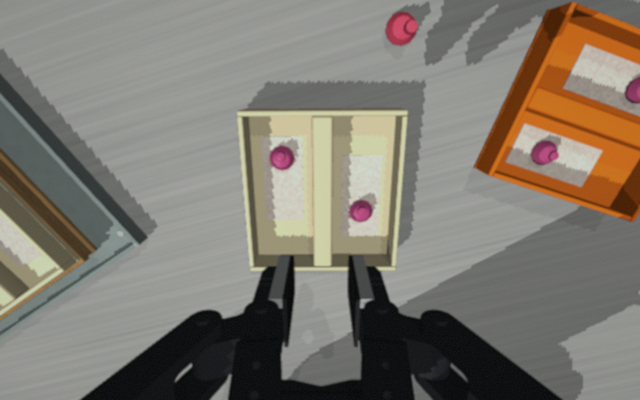

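```bash
python3 - <<'E'
from h import *
c=bot.capture('wrist')
for z in (.02,.028):
    X=ray(c,[(238,111),(407,111),(396,270),(249,270),(322,116),(323,268)],z); m=X[:4].mean(0); e=X[0]+X[1]-X[2]-X[3]; a=np.degrees(np.arctan2(e[1],e[0]))
    print(z,m,a,np.linalg.norm(X[0]-X[1]),np.linalg.norm(X[1]-X[2]),X[4:6].mean(0))
m[:2]+=.003*e[:2]/np.linalg.norm(e[:2]); plan(m[0],m[1],.014,a-90)
E
```

```text
0.02 [ 0.4292524 -0.1124294  0.02     ] -15.858997846661957 0.13004352097960092 0.13919899462184687 [ 0.42842963 -0.11222346  0.02      ]
0.028 [ 0.43179019 -0.11310885  0.028     ] -15.85899784666196 0.12615223392919167 0.13503374870169874 [ 0.43099205 -0.11290907  0.028     ]
from [ 0.433  -0.1122  0.1455] shift total [0.0038 0.0022 0.263 ] rows 4 each [0.0009 0.0005 0.0658]
turn deg [ 0.05 -0.09 -0.1 ] rows 1 each [ 0.0004 -0.0007 -0.0009]
```

```bash
python3 -m creep '[[[0.003,0.002,0.06],[0,0,0],0.3],[[0,0,0.06],[0,0,0],0.3],[[0,0,0.05],[0,0,0],0.3],[[0,0,0.05],[0,0,0],0.3],[[0,0,0.03],[0,0,0],0.3],[[0,0,0.02],[0,0,0],0.3],[[0,0,0],[0,0,0],0.3],[[0,0,0],[0,0,0],0.3]]'
python3 -m creep '[[[0,0,0],[0,0,0],0],[[0,0,0],[0,0,0],0],[[0,0,0],[0,0,0],0],[[0,0,0],[0,0,0],0],[[0,0,0],[0,0,0],0],[[0,0,0],[0,0,0],0]]' 60
```

```text
time: 20.33
tool_pos: [0.4345, -0.1138, 0.0106]
eef_rot: [[0.961, -0.275, 0.001], [-0.275, -0.961, -0.001], [0.002, 0.001, -1.0]]
wrist_force: [0.5, 0.1, 0.2]
finger_gap: 0.0252
time: 20.83
tool_pos: [0.4355, -0.1142, 0.0117]
eef_rot: [[0.961, -0.275, 0.004], [-0.275, -0.961, -0.002], [0.004, 0.001, -1.0]]
wrist_force: [-0.3, -0.2, 6.5]
finger_gap: 0.0138
```

```bash
python3 -m creep '[[[0,0,-0.02],[0,0,0],0],[[0,0,-0.05],[0,0,0],0],[[0,0,-0.07],[0,0,0],0],[[0,0,-0.07],[0,0,0],0],[[0,0,-0.07],[0,0,0],0],[[0,0,-0.07],[0,0,0],0],[[0,0,-0.05],[0,0,0],0],[[0,0,0],[0,0,0],0],[[0,0,0],[0,0,0],0]]'
python3 - <<'E'
from h import *
plan(.4825,.1902,.2,-72.5,.035)
E
```

```text
time: 21.58
tool_pos: [0.4345, -0.1137, 0.2122]
eef_rot: [[0.961, -0.275, 0.005], [-0.275, -0.961, -0.002], [0.005, 0.001, -1.0]]
wrist_force: [0.8, 0.3, -1.4]
finger_gap: 0.0143
from [ 0.4345 -0.1137  0.2122] shift total [-0.0752 -0.6107  0.0233] rows 9 each [-0.0084 -0.0679  0.0026]
turn deg [  0.15  -0.27 -33.47] rows 5 each [ 0.0002 -0.0004 -0.0558]
```

```bash
python3 -m creep '[[[-0.0084,-0.0679,0],[0,0,0],0],[[-0.0084,-0.0679,0],[0,0,0],0],[[-0.0084,-0.0679,0],[0,0,0],0],[[-0.0084,-0.0679,0],[0,0,0],0],[[-0.0084,-0.0679,0],[0,0,0],0],[[-0.0084,-0.0679,0],[0,0,0],0],[[-0.0084,-0.0679,0],[0,0,0],0],[[-0.0084,-0.0679,0],[0,0,0],0],[[-0.0084,-0.0679,0],[0,0,0],0]]'
python3 -m creep '[[[0,0,0],[0,-0.002,-0.0558],0],[[0,0,0],[0,0,-0.0558],0],[[0,0,0],[0,0,-0.0558],0],[[0,0,0],[0,0,-0.0558],0],[[0,0,0],[0,0,-0.0558],0],[[0,0,0],[0,0,0],0],[[0,0,0],[0,0,0],0],[[0,0,0],[0,0,0],0]]'
python3 - <<'E'
from h import *
plan(.4825,.1902,.08,-72.5,.035)
E
```

```text
time: 22.33
tool_pos: [0.48, 0.1921, 0.207]
eef_rot: [[0.961, -0.275, -0.004], [-0.275, -0.961, -0.002], [-0.003, 0.003, -1.0]]
wrist_force: [1.3, -1.1, -0.2]
finger_gap: 0.0144
time: 23.0
tool_pos: [0.4808, 0.1905, 0.2083]
eef_rot: [[0.954, 0.298, -0.006], [0.298, -0.954, -0.001], [-0.006, -0.001, -1.0]]
wrist_force: [-0.0, 0.5, -0.8]
finger_gap: 0.0145
from [0.4808 0.1905 0.2083] shift total [0.0044 0.0017 0.2566] rows 4 each [0.0011 0.0004 0.0642]
turn deg [-0.06  0.32 -0.14] rows 1 each [-0.0005  0.0027 -0.0012]
```

```bash
python3 -m creep '[[[0.004,0.002,0.05],[0,0.0027,0],0],[[0,0,0.05],[0,0,0],0],[[0,0,0.05],[0,0,0],0],[[0,0,0.05],[0,0,0],0],[[0,0,0.04],[0,0,0],0],[[0,0,0.025],[0,0,0],0],[[0,0,0.015],[0,0,0],0],[[0,0,0],[0,0,0],0],[[0,0,0],[0,0,0],0],[[0,0,0],[0,0,0],0]]'
for i in 1 2; do python3 -m creep '[[[0,0,0.004],[0,0,0],0],[[0,0,0],[0,0,0],0]]' | grep -E "tool_pos|wrist"; done
```

```text
time: 23.83
tool_pos: [0.4852, 0.1909, 0.0713]
eef_rot: [[0.954, 0.3, 0.005], [0.3, -0.954, 0.002], [0.005, -0.001, -1.0]]
wrist_force: [-0.5, -0.0, -1.9]
finger_gap: 0.0149
tool_pos: [0.4847, 0.1907, 0.0687]
wrist_force: [-0.1, -0.2, -1.5]
tool_pos: [0.484, 0.1905, 0.0658]
wrist_force: [-0.8, -0.7, -0.5]
```

```bash
for i in 1 2 3; do python3 -m creep '[[[0,0,0.004],[0,0,0],0],[[0,0,0],[0,0,0],0]]' | grep -E "tool_pos|wrist"; done
```

```text
tool_pos: [0.4838, 0.1905, 0.0634]
wrist_force: [-0.6, -0.3, -1.1]
tool_pos: [0.4837, 0.1905, 0.0613]
wrist_force: [-0.8, -1.3, -0.8]
tool_pos: [0.4838, 0.1905, 0.0593]
wrist_force: [-0.6, 0.3, -2.2]
```

```bash
python3 -m creep '[[[0,0,0.003],[0,0,0],0],[[0,0,0],[0,0,0],0]]' | grep -E "tool_pos|wrist";  python3 -m creep '[[[0,0,0.002],[0,0,0],0],[[0,0,0],[0,0,0],0]]' | grep -E "tool_pos|wrist"
```

```text
tool_pos: [0.4841, 0.1906, 0.0581]
wrist_force: [0.9, -0.2, -1.2]
tool_pos: [0.4841, 0.1906, 0.058]
wrist_force: [-2.7, 0.2, 3.7]
```

Contact at 0.058, against a predicted 0.0584. Release, retreat and check.

```bash
python3 -m creep '[[[0,0,0],[0,0,0],0.3],[[0,0,0],[0,0,0],0.3],[[0,0,0],[0,0,0],0.3],[[0,0,0],[0,0,0],0.3],[[0,0,-0.04],[0,0,0],0.3],[[0,0,-0.05],[0,0,0],0.3],[[0,0,-0.07],[0,0,0],0.3],[[0,0,-0.07],[0,0,0],0.3],[[0,0,-0.07],[0,0,0],0.3],[[0,0,-0.07],[0,0,0],0.3],[[0,0,0],[0,0,0],0.3],[[0,0,0],[0,0,0],0.3]]'
python3 - <<'E'
from h import *
c=bot.capture('wrist'); save('w10',c['img'])
a=np.radians(17.5);e=np.array([np.cos(a),np.sin(a)]);n=np.array([-e[1],e[0]])
for h in (.0467,.0747): print(proj(c,[np.r_[np.array([.4788,.189])+e*x+n*y,h] for x,y in ((.068,.064),(.068,-.064),(-.068,-.064),(-.068,.064))]).round().tolist())
t=bot.capture('top')
for b in bot.cut_out(t,'order_a'):
    print(round(b['confidence'],2),np.round(b['bbox']),t['img'][b['mask']].mean(0).round())
# rear hoop bar, j=2.24
X=.130-.128*np.cos(1.865); print('bar',np.array([.4788,.189])+e*X,.103+.128*np.sin(1.865))
E
```

```text
time: 26.0
tool_pos: [0.4851, 0.1907, 0.2455]
eef_rot: [[0.954, 0.301, 0.008], [0.301, -0.954, 0.003], [0.009, -0.001, -1.0]]
wrist_force: [0.3, -0.1, -0.8]
finger_gap: 0.026
[[256.0, 113.0], [386.0, 113.0], [378.0, 239.0], [263.0, 239.0]]
[[250.0, 115.0], [392.0, 115.0], [383.0, 250.0], [259.0, 250.0]]
0.75 [405. 207. 457. 266.] [129.  89.  65.]
0.64 [401. 145. 447. 194.] [125.  84.  61.]
0.63 [223. 152. 315. 247.] [87. 90. 85.]
0.59 [259. 193. 303. 243.] [136. 130. 111.]
bar [0.63818247 0.2392531 ] 0.22550027044582938
```

View pics/w10.png

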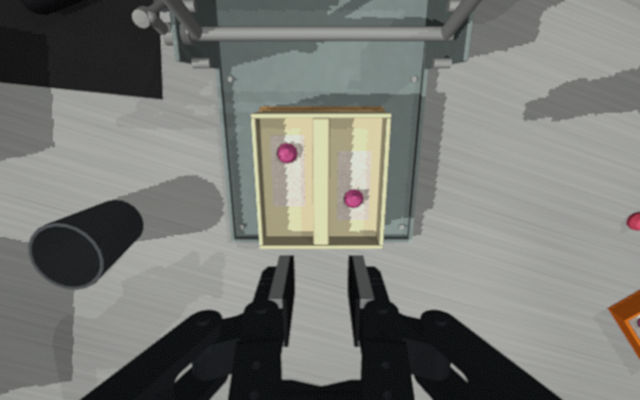

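Both trays sit aligned: the top one has corners (251,115) to (383,248), as predicted. No cream trays are left on the bench. Now I'll get behind the hoop with closed fingers and push it forward.

```bash
python3 - <<'E'
from h import *
plan(.684,.2537,.33,-72.5)
E
python3 -m creep '[[[0,0,-0.06],[0,0.004,0],0],[[0,0,-0.06],[0,0.004,0],0],[[0,0,-0.05],[0,0,0],0],[[0.07,0,0],[0,0,0],0],[[0.07,0,0],[0,0,0],0],[[0.07,0,0],[0,0,0],0],[[0.07,0,0],[0,0,0],0],[[0.07,0,0],[0,0,0],0],[[0.068,0,0],[0,0,0],0],[[0,0,0],[0,0,0],0],[[0,0,0],[0,0,0],0]]'
python3 - <<'E'
from h import *
plan(.684,.2537,.188,-72.5)
E
```

```text
from [0.4827 0.19   0.2403] shift total [ 0.4221 -0.0007 -0.1797] rows 6 each [ 0.0703 -0.0001 -0.03  ]
turn deg [-0.06  0.04  0.  ] rows 1 each [-0.0005  0.0003  0.    ]
time: 27.07
tool_pos: [0.6825, 0.2527, 0.3256]
eef_rot: [[0.954, 0.301, 0.01], [0.301, -0.954, 0.004], [0.011, -0.001, -1.0]]
wrist_force: [-0.3, -0.3, 0.2]
finger_gap: -0.0
from [0.6825 0.2527 0.3256] shift total [ 0.0004 -0.0006  0.2753] rows 4 each [ 0.0001 -0.0002  0.0688]
turn deg [-0.07 -0.65 -0.01] rows 1 each [-0.0005 -0.0054 -0.0001]
```

```bash
python3 -m creep '[[[0,0,0.055],[0,-0.005,0],0],[[0,0,0.055],[0,0,0],0],[[0,0,0.055],[0,0,0],0],[[0,0,0.055],[0,0,0],0],[[0,0,0.055],[0,0,0],0],[[0,0,0],[0,0,0],0],[[0,0,0],[0,0,0],0]]'
python3 -m creep '[[[-0.025,0,0],[0,0,0],0],[[-0.025,0,0],[0,0,0],0],[[-0.025,0,0],[0,0,0],0],[[-0.025,0,0],[0,0,0],0],[[-0.025,0,0],[0,0,0],0],[[-0.025,0,0],[0,0,0],0]]'
python3 -m creep '[[[-0.025,0,0],[0,0,0],0],[[-0.025,0,0],[0,0,0],0],[[-0.025,0,0],[0,0,0],0],[[-0.025,0,0],[0,0,0],0]]'
python3 -m creep '[[[-0.025,0,0],[0,0,0],0],[[-0.025,0,0],[0,0,0],0]]'
```

```text
time: 27.65
tool_pos: [0.6812, 0.2527, 0.1913]
eef_rot: [[0.954, 0.301, 0.003], [0.301, -0.954, 0.002], [0.003, -0.001, -1.0]]
wrist_force: [-0.2, 0.9, 0.5]
finger_gap: 0.0001
time: 28.15
tool_pos: [0.6139, 0.2313, 0.1988]
eef_rot: [[0.954, 0.301, 0.018], [0.301, -0.954, 0.006], [0.019, -0.001, -1.0]]
wrist_force: [2.2, 0.4, 1.9]
finger_gap: 0.0
time: 28.48
tool_pos: [0.5651, 0.216, 0.1963]
eef_rot: [[0.954, 0.301, 0.014], [0.301, -0.954, 0.005], [0.015, -0.001, -1.0]]
wrist_force: [2.3, 0.2, -1.6]
finger_gap: -0.0002
time: 28.65
tool_pos: [0.5411, 0.2084, 0.196]
eef_rot: [[0.954, 0.301, 0.014], [0.301, -0.954, 0.005], [0.015, -0.001, -1.0]]
wrist_force: [1.6, -0.0, -0.6]
finger_gap: -0.0004
```

```bash
python3 -m creep '[[[-0.02,0,0],[0,0,0],0],[[-0.02,0,0],[0,0,0],0],[[0,0,0],[0,0,0],0],[[0,0,0],[0,0,0],0],[[0,0,0],[0,0,0],0],[[0,0,0],[0,0,0],0]]'
python3 - <<'E'
from h import *
c=bot.capture('scene')
save('s3',np.hstack([cv2.resize(c['img'][115:275,300:500],(500,400)),cv2.resize(bot.capture('wrist')['img'],(300,400))]))
E
```

```text
time: 29.15
tool_pos: [0.5219, 0.2023, 0.1925]
eef_rot: [[0.954, 0.301, 0.009], [0.301, -0.954, 0.004], [0.009, -0.001, -1.0]]
wrist_force: [0.8, 0.2, 0.4]
finger_gap: -0.0003
```

View pics/s3.png

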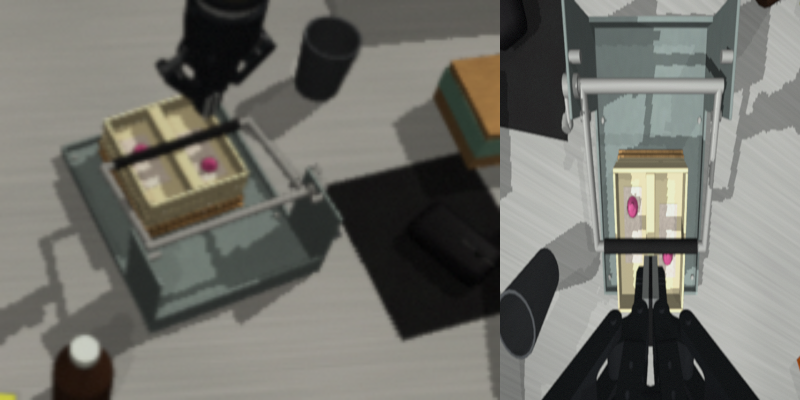

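The hoop has snapped down and its bar lies across the top tray, at (180,145) in the left half. Retreat and measure.

```bash
python3 -m creep '[[[0,0,-0.06],[0,0,0],0],[[0,0,-0.06],[0,0,0],0],[[0,0,-0.06],[0,0,0],0],[[0,0,-0.06],[0,0,0],0],[[0,0,-0.06],[0,0,0],0],[[0,0,0],[0,0,0],0],[[0,0,0],[0,0,0],0],[[0,0,0],[0,0,0],0],[[0,0,0],[0,0,0],0]]'
python3 - <<'E'
from h import *
c=bot.capture('wrist'); v=c['img'].copy()
a=np.radians(17.5);e=np.array([np.cos(a),np.sin(a)]);n=np.array([-e[1],e[0]]);o=np.array([.4788,.189])
P=proj(c,[np.r_[o+e*x+n*y,.0747] for x,y in ((.068,.064),(.068,-.064),(-.068,-.064),(-.068,.064))]); cv2.polylines(v,[P.round().astype(np.int32)],True,(0,255,0),1)
for j,col in ((.4,(255,0,0)),(.7,(0,0,255))):
    t=j-.375; X=.13-.128*np.cos(t); P=proj(c,[np.r_[o+e*X+n*y,.103+.128*np.sin(t)] for y in (.095,-.095)]); cv2.line(v,*[tuple(int(k) for k in p) for p in P],col,1)
save('w11',v)
# joint estimate if bar rests on rim
print('j if resting',np.arcsin((.0747+.007-.103)/.128)+.375)
print(bot.sense()['qd'].round(2))
E
```

```text
time: 30.0
tool_pos: [0.5196, 0.2015, 0.3399]
eef_rot: [[0.954, 0.301, 0.005], [0.301, -0.954, 0.003], [0.005, -0.001, -1.0]]
wrist_force: [0.7, 0.1, 0.1]
finger_gap: -0.0
j if resting 0.20781602559291856
[ 0.08 -0.08 -0.02  0.01  0.07 -0.  ]
```

View pics/w11.png

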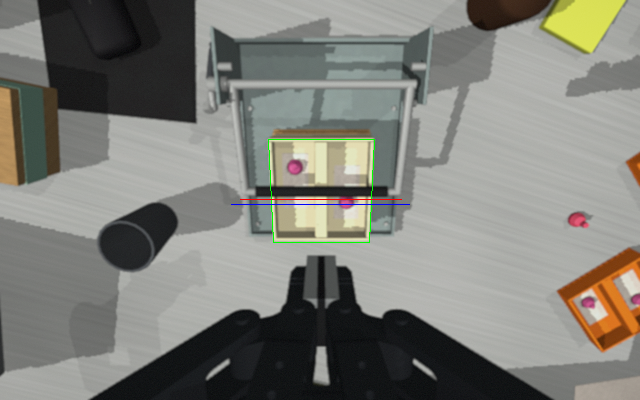

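Top tray sits on the predicted outline, and the bar (row 191) lies on it at joint about 0.2, with nothing in contact with the robot. Handing in.

```bash
python3 -c "
from station import bot
print(bot.finish_job())"
```

```text
the job is handed in; nothing more can be done
None
```

I handed in the job at about 30 s of robot time: both cream order trays are stacked on the packs and the hoop is down across them. Only two cream trays were present, one shallow and one deep. The two orange look-alikes were left alone.

**Hoop open:** My grip on the bar slipped near the end of the arc. By then the hoop was past its turning point, and it went back to its rear stop. A picture put the bar where joint 2.24 predicts it.

**Stacking:** I placed the shallow tray first, then the deep one. Each was lowered until I felt contact at about 5 N, at TCP heights of 0.038 m and 0.058 m (0.0584 m predicted for the second). Both trays' rims were within about 2 pixels (a few millimetres) of where a centred, aligned tray should appear.

**Hoop closed:** I pushed it forward from behind with shut fingers, and it snapped down. In the last picture the top tray is still on its predicted outline. The bar lies on it, and I calculate a joint angle of about 0.2. The gripper was 0.26 m clear and touching nothing.

**Limits of the checks:** I judged the other bench objects by eye in the views I took and did not re-measure them; none looked moved. The job report gives no verdict.

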